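# Swap the cup warmers

## Task

Two cup warmers stand on the counter; the empty one has been left on, and the one carrying the mug is off. First push the empty warmer's toggle lever over so that it snaps to off (to the warmer's left), then push the lever of the warmer under the mug over so that it snaps to on (to its right); the two must never be on at the same time. Lift and shift nothing: the mug stays on its plate, and the glass, the stack of lids and the sachet box stay where they stand.

Things in the scene. Friction and masses are not known exactly. Their poses are not given: they have to be found in the camera images.
- warmer_cup: a low countertop warmer, fixed: aluminium housing 160 (x) x 120 (y) x 32 mm high on the counter, with a round dark warming plate, 92 mm across, top 38 mm above the counter, 30 mm along +x of its middle, and a toggle lever near its front edge. Origin: centre of the underside; x points to its back (away from the robot, turned by up to 0.25 rad), y to its left. This is the one with the mug on it
- warmer_free: a low countertop warmer, fixed: aluminium housing 160 (x) x 120 (y) x 32 mm high on the counter, with a round dark warming plate, 92 mm across, top 38 mm above the counter, 30 mm along +x of its middle, and a toggle lever near its front edge. Origin: centre of the underside; x points to its back (away from the robot, turned by up to 0.25 rad), y to its left. This is the empty one
- cup_lever (a joint): toggle switch of the warmer under the mug: steel lever with an 18 mm ball knob, swinging left-right in a plane across the housing about a pivot 36 mm above the counter. 0 = off, leaning 0.5 rad to the warmer's left (+y); 0.5 = upright; 1.0 = on, leaning 0.5 rad to its right (-y). An over-centre spring drives it from the middle to whichever side is nearer; a sideways push of 2 to 2.5 N on the knob starts it, and past upright it snaps across by itself to a hard stop.
- free_lever (a joint): toggle switch of the empty warmer: steel lever with an 18 mm ball knob, swinging left-right in a plane across the housing about a pivot 36 mm above the counter. 0 = off, leaning 0.5 rad to the warmer's left (+y); 0.5 = upright; 1.0 = on, leaning 0.5 rad to its right (-y). An over-centre spring drives it from the middle to whichever side is nearer; a sideways push of 2 to 2.5 N on the knob starts it, and past upright it snaps across by itself to a hard stop.
- cup_lever_knob (a point): centre of the ball knob (18 mm across) at the end of the warmer under the mug's lever, 65 mm from the pivot: 93 mm above the counter and 31 mm to one side at rest, 101 mm high when upright. It moves with the lever
- free_lever_knob (a point): centre of the ball knob (18 mm across) at the end of the empty warmer's lever, 65 mm from the pivot: 93 mm above the counter and 31 mm to one side at rest, 101 mm high when upright. It moves with the lever
- cup_lever_pivot (a point): pivot of the warmer under the mug's lever: fixed to the housing on its centre line, 56 mm in front of its middle, 36 mm above the counter. A mug on a plate stays at least 35 mm behind it
- free_lever_pivot (a point): pivot of the empty warmer's lever: fixed to the housing on its centre line, 56 mm in front of its middle, 36 mm above the counter. A mug on a plate stays at least 35 mm behind it
- mug_mid (a point): loose speckled mug, 63 mm across the cup, 88 mm with its handle, 49 mm high, standing on the warming plate (its rim 87 mm above the counter); the point lies at half height in the middle of its outline
- glass: loose small clear glass, 51 mm across, 58 mm high, on the counter between and in front of the warmers; origin at the centre of its underside
- lids: loose stack of black cup lids, 70 mm across, 60 mm high, on the counter to the right of the warmers; origin at the centre of its underside
- sugar: loose open box of sachets, 66 x 100 mm, 77 mm high, on the counter to the left of the warmers; origin at the centre of its underside
- cup_plate (a point): centre of the top of the warming plate that carries the mug, 38 mm above the counter
- mug: the same mug; origin at the centre of its underside
Mind the look-alikes: they are no part of the job. Leave any orange or turquoise look-alike of the glass alone.

How it is judged (in metres and radians):
On the way, in this order (a step that is already met when the one before it is completed fails the run):
1. the empty warmer is switched off while the other is still off (value of joint each of free_lever, cup_lever below 0.12 rad), for 0.2 s.
2. the warmer under the mug is switched on (value of joint cup_lever above 0.88 rad and value of joint free_lever below 0.12 rad), for 0.2 s.
At the end, for the whole second after the job is handed in: The empty warmer's lever rests at off (below 0.12 rad) and the lever of the warmer under the mug at on (above 0.88 rad); the mug stands still and upright on its plate within 15 mm of where it stood, and glass, lids and sachet box are upright within 20 mm of where they stood (all of step 2 and distance of mug_mid from where it was at the start of the episode below 0.015 m and angle between each of mug_mid, glass, lids, sugar's own z axis and vertical below 0.15 rad and horizontal distance between mug_mid and cup_plate below 0.03 m and linear speed of mug below 0.02 m/s and distance of each of glass, lids, sugar from where it was at the start of the episode below 0.02 m); the robot touches nothing.
It fails at once if both warmers are on at the same time (value of joint each of cup_lever, free_lever above 0.5 rad).
It fails at once if the mug is pushed more than 15 mm, lifted or tipped (distance of mug_mid from where it was at the start of the episode above 0.015 m or angle between mug_mid's own z axis and vertical above 0.35 rad).
It fails at once if the glass, the lids or the sachet box is shifted more than 20 mm, lifted or tipped (distance of any of glass, lids, sugar from where it was at the start of the episode above 0.02 m or angle between any of glass, lids, sugar's own z axis and vertical above 0.35 rad).
It also fails if it takes over 40 s, if anything falls off the work surface, if the arm or the gripper's body presses on something with over 40 N, if the wrist force passes 120 N, or if a joint passes its speed limit or range.

## Robot

A 7-joint arm with a two-finger parallel gripper is mounted at the origin on a cart in front of the work surface, level with it; the furniture and walls round the work are solid. World frame = base frame: x ahead of the robot, y to its left, z up, the work surface at z = 0. Lengths are in mm, angles in rad, forces in N, time in s.
With the tool pointing down it reaches from about 400 to 875 mm from the base axis. Payload 4.4 kg.
Tool frame: the origin (TCP) lies midway between the tips of the shut fingers; the grasp point (between the pads) lies 19 mm behind it; z points along the fingers, y is the line along which they close (so a half turn about z gives the same grasp; the last joint's range is limited). The gripper opens to 85 mm and grips with 20 to 120 N. Pads are 22 mm wide; open, the fingers measure 114 mm over their backs; the gripper's body (76 mm by 85 mm) begins 54 mm behind the grasp point. The pads swing forward as they close: fully open they stand 13 mm farther back than shut.
Start: joints at [1.058, 0.628, 0.038, 1.517, -0.027, 0.996, -0.02], TCP at [280.881, -586.194, 231.313] pointing down, gripper open.
Joint ranges: [-3.06, 3.06], [-0.37, 2.12], [-1.25, 1.32], [0.18, 2.47], [-1.1, 4.24], [0.23, 1.98], [-2.94, 2.94]. Speed limits (rad/s): [2.57, 2.57, 3.14, 3.14, 3.14, 3.14, 3.14].

## Interface

Orientations are given as [roll, pitch, yaw] about the fixed x, y, z axes, in that order (R = Rz(yaw) Ry(pitch) Rx(roll)).
In Python, from cell import read_state, get_image, finish_job gives the robot as it stands.
- The arm moves only by the tool send_rows, never from a script. Its argument "series" is a list of rows, each an object of numbers: "ax", "ay", "az": the turn, a rotation vector about the tool's x, y, z in rad; "dx", "dy", "dz": the shift along the tool's x, y, z in cm; "hand": the closure, from 0 (fully open) to 1 (shut). In form: [{"ax": .., "ay": .., "az": .., "dx": .., "dy": .., "dz": .., "hand": ..}, ...]. A call has 1 to 10 rows; each row is the pose to reach, as a shift and turn from the pose commanded when the call began, along the tool's axes at that moment; what a row does not reach only later rows make up. A row lasts 1/10 s, in which the tool goes at most 50 mm and 8.59 degrees, less where a joint would pass 70% of its speed; a pose out of reach is approached as far as the arm can. A call with a gripper value outside its range is refused whole. The fingers move at their own pace and stop on an object; the grip force is fixed at half the most. Time passes only in rows, so rows that repeat a pose let the fingers close. It gives the time, the measured TCP pose, the force, the opening and the grip force at its end, in the units of the state.
- read_state(): the state, without advancing time (a new reading comes with each control period).
- get_image(name): name is "scene" or "top" or "wrist"; returns a dict with "pixels" (420x560x3 uint8, red, green, blue), "mtx" (3x3 intrinsics, pixels), "R" (3x3) and "t" (3): a world point X has camera coordinates R X + t. Camera axes: x right, y down, z forward; pixel columns grow to the right and rows downward; lengths in mm; the calibration is good to about 2 mm. The wrist camera is an equidistant fisheye: a pixel r from the principal point sees the ray r / f radians off the axis. A picture is of the moment at which its call begins. There is no depth.
- finish_job(): hands the job in; it is judged then, once.
The state is a dict: "clock": time; "qpos": joint angles; "qd": joint speeds; "tau": joint torques, N m; "eef_pos": TCP position; "tool_rot": TCP orientation; "force": force on the tool from outside, world axes, zero at the start; "torque": the same for the moment, N m; "width": finger opening in mm; "gripper_force": force on a finger pad.
Only numpy, scipy, OpenCV 4.12 (cv2) and the standard library are available. Lean on these libraries where they do the work, as an engineer would, in place of code of your own. Each camera call takes 0.05 s, during which the arm holds its last target. There are 200 camera calls.

## Working session

There is one attempt and no reset: what is moved stays moved. The work goes in short steps, Python scripts to look and compute and a tool call to move; the robot and the scene stay as the last step left them, time stands still between calls to the robot, and variables do not carry over. Pictures are saved under pics/ and viewed, at most 10 in all, crops included, and the job is handed in when it is done.

Besides the shell and the picture viewer there is one more tool, called after "Emit:" as name(argument=value, ...) on one line, values as JSON. send_rows: Moves the arm, as the interface text tells. Its arguments: {"type":"object","properties":{"series":{"type":"array","items":{"type":"object","properties":{"ax":{"type":"number"},"ay":{"type":"number"},"az":{"type":"number"},"dx":{"type":"number"},"dy":{"type":"number"},"dz":{"type":"number"},"hand":{"type":"number"}}}}},"required":["series"]}

```bash
mkdir -p pics
python3 - <<'E'
from cell import *
import cv2,pickle
d={}
for n in ["scene","top"]:
    g=get_image(n); d[n]=g; cv2.imwrite(f"pics/{n}0.png",g["pixels"][:,:,::-1])
    print(n,g["mtx"],g["R"],g["t"])
pickle.dump(d,open("d.pkl","wb"))
print(read_state())
E
```

```text
scene [[427.89505714   0.         276.02061257]
 [  0.         427.89505714 204.65874188]
 [  0.           0.           1.        ]] [[-0.55268093 -0.83327344 -0.01411245]
 [-0.63694748  0.43326395 -0.63763646]
 [ 0.53743994 -0.34342062 -0.77020814]] [ 344.6221702   305.35813565 1149.13039824]
top [[410.77082906   0.         278.72405959]
 [  0.         410.77082906 208.90991473]
 [  0.           0.           1.        ]] [[-9.41462413e-03 -9.99954423e-01 -1.58674085e-03]
 [-9.95478109e-01  9.52245346e-03 -9.45127365e-02]
 [ 9.45235385e-02  6.89763887e-04 -9.95522388e-01]] [ 100.70585143  491.88142833 1234.94753082]
{'clock': 0.1, 'qpos': array([ 1.05816661,  0.62925926,  0.038454  ,  1.5182759 , -0.02701808,
        0.99628737, -0.02002253]), 'qd': array([-1.36983066e-04, -1.72116243e-03,  2.71530444e-05, -1.99559015e-03,
       -1.66551489e-04,  9.39011475e-04,  1.04405004e-03]), 'tau': array([ 3.65758511e-03, -5.64545059e+01,  1.23104498e+00, -1.93974763e+01,
        1.14526440e-02,  5.34042440e-03,  2.52865982e-05]), 'eef_pos': array([ 280.65555525, -585.66500835,  230.47503008]), 'tool_rot': array([-3.13988083e+00,  7.97592582e-06,  4.46789695e-01]), 'force': array([0.73880303, 1.1075785 , 0.49602776]), 'torque': array([ 0.06624246, -0.07341649,  0.07774194]), 'gripper_force': 0.0, 'width': 85.25106240250783}
```

View pics/scene0.png

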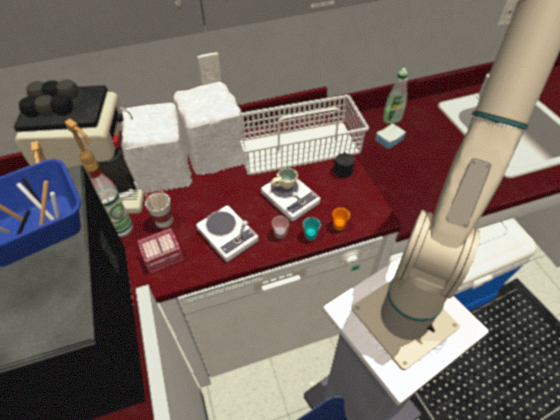

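View pics/top0.png

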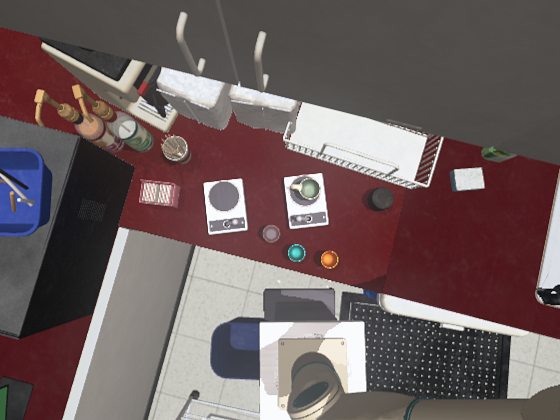

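The scene and top views show the empty warmer at top px (226,205) and the mug warmer at (306,200). The clear glass is at (271,233), and the turquoise (296,253) and orange (330,259) glasses are look-alikes to leave alone. The lids are at (381,199) and the sachet box at (159,193). I'll enlarge the warmers next.

```bash
cat > h.py <<'E'
import numpy as np,pickle
d=pickle.load(open("d.pkl","rb"))
def ray(n,u,v,z,g=None):
    g=g or d[n]; R=np.array(g["R"]);t=np.array(g["t"])
    c=-R.T@t; r=R.T@np.linalg.inv(g["mtx"])@[u,v,1]
    return c+r*(z-c[2])/r[2]
def proj(n,X,g=None):
    g=g or d[n]; p=g["mtx"]@(np.array(g["R"])@np.array(X,float)+g["t"]); return p[:2]/p[2]
E
python3 - <<'E'
from h import *
import cv2
a=d["top"]["pixels"][165:255,190:345,::-1]; b=d["scene"]["pixels"][160:265,185:360,::-1]
a=cv2.resize(a,None,fx=5,fy=5,interpolation=2)[:, :775]; cv2.imwrite("pics/c1.png",a)
b=cv2.resize(b,None,fx=4.5,fy=4.5,interpolation=2); cv2.imwrite("pics/c2.png",b)
for n,u,v,z in [("glass",271,233,30),("teal",296,253,30),("orange",330,259,30),("lids",381,199,30),("sugar",159,193,70),("free",226,205,32),("cup",306,200,32)]: print(n,ray("top",u,v,z).round())
E
```

```text
glass [419. 120.  30.]
teal [358.  45.  30.]
orange [339. -57.  30.]
lids [ 520. -216.   30.]
sugar [539. 450.  70.]
free [505. 256.  32.]
cup [518.  13.  32.]
```

View pics/c1.png

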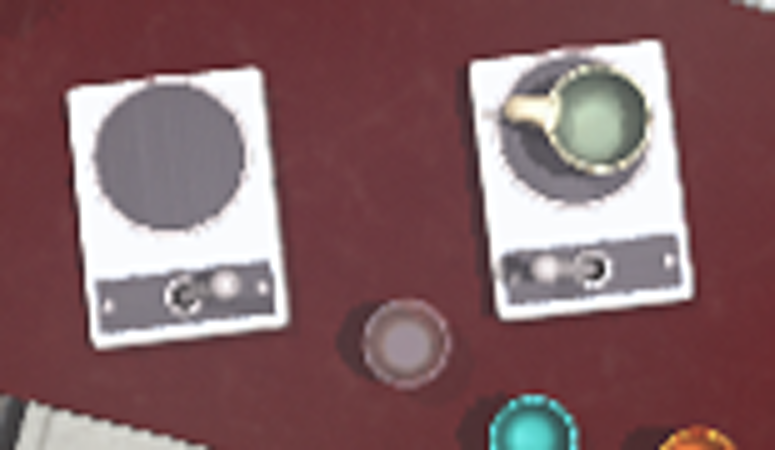

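View pics/c2.png

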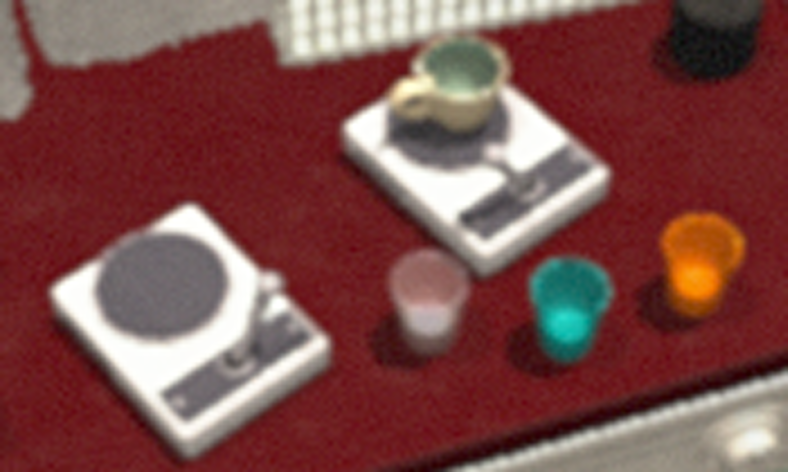

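The enlarged crops confirm both levers. On the empty warmer, the pivot is at c1 (184,296) and the knob at (227,284), leaning right, so it is on. On the mug warmer, the pivot is at (595,268) and the knob at (547,267), leaning left, so it is off.

Run:
```python
from h import *
for n,cs,k,kp,sy in [("free",[(67,88),(262,68),(288,325),(95,347)],(227,284),(268,282),-1),("cup",[(470,62),(660,42),(692,297),(500,320)],(547,267),(493,155),1)]:
    P=np.array([ray("top",190+u/5-.4,165+v/5-.4,32) for u,v in cs])
    c=P.mean(0); x=(P[0]+P[1]-P[2]-P[3])[:2]; y=(P[0]+P[3]-P[1]-P[2])[:2]
    print(n,c.round(),"size",np.linalg.norm(x)/2,np.linalg.norm(y)/2,"yaw",np.arctan2(x[1],x[0]),np.arctan2(-y[0],y[1]))
    yaw=(np.arctan2(x[1],x[0])+np.arctan2(-y[0],y[1]))/2
    ex=np.array([np.cos(yaw),np.sin(yaw)]);ey=np.array([-ex[1],ex[0]])
    print("pivot",c[:2]-56*ex,"knob",c[:2]-56*ex+31*sy*ey, "knob meas top",ray("top",190+k[0]/5-.4,165+k[1]/5-.4,93))
    print("knob meas scene",ray("scene",185+kp[0]/4.5-.4,160+kp[1]/4.5-.4,93))
for n,u,v in [("glassrim",406,343)]: print(n,ray("top",190+u/5-.4,165+v/5-.4,58))
print("mug",ray("top",190+600/5,165+120/5,87))
```

```text
free [503. 259.  32.] size 159.00608565466823 118.71272053853512 yaw 0.10652554769163643 0.0988689248766143
pivot [447.22508929 253.19815844] knob [450.40311044 222.36148901] knob meas top [451.21383412 222.47432162  93.        ]
knob meas scene [456.04995088 220.93877712  93.        ]
cup [517.  14.  32.] size 158.3776583172899 117.23512522238354 yaw 0.10398654841901171 0.1030620481540658
pivot [461.26698548   7.81473447] knob [458.06346157  38.64876493] knob meas top [459.28658178  37.70389539  93.        ]
knob meas scene [463.2619694   37.93153263  93.        ]
glassrim [417.48160645 120.16086976  58.        ]
mug [544.31251008   4.09190376  87.        ]
```

Emit:
send_rows(series=[{"dx": 4,"dy": -3,"dz": 0,"az": 0.1,"hand": 1},{"dx": 8,"dy": -6,"dz": 0,"az": 0.2,"hand": 1},{"dx": 12,"dy": -9,"dz": 0,"az": 0.347,"hand": 1},{"dx": 16,"dy": -12,"dz": 0,"az": 0.347,"hand": 1},{"dx": 20,"dy": -15,"dz": 0,"az": 0.347,"hand": 1},{"dx": 24,"dy": -18,"dz": 0,"az": 0.347,"hand": 1},{"dx": 28,"dy": -21,"dz": 0,"az": 0.347,"hand": 1},{"dx": 32,"dy": -24,"dz": 0,"az": 0.347,"hand": 1},{"dx": 34.6,"dy": -26.2,"dz": 0,"az": 0.347,"hand": 1},{"dx": 34.6,"dy": -26.2,"dz": 0,"az": 0.347,"hand": 1}])

```text
invalid input at $.series[0]: expected keys ax, ay, az, dx, dy, dz, hand
```

Emit:
send_rows(series=[{"ax": 0,"ay": 0,"dx": 4,"dy": -3,"dz": 0,"az": 0.1,"hand": 1},{"ax": 0,"ay": 0,"dx": 8,"dy": -6,"dz": 0,"az": 0.2,"hand": 1},{"ax": 0,"ay": 0,"dx": 12,"dy": -9,"dz": 0,"az": 0.347,"hand": 1},{"ax": 0,"ay": 0,"dx": 16,"dy": -12,"dz": 0,"az": 0.347,"hand": 1},{"ax": 0,"ay": 0,"dx": 20,"dy": -15,"dz": 0,"az": 0.347,"hand": 1},{"ax": 0,"ay": 0,"dx": 24,"dy": -18,"dz": 0,"az": 0.347,"hand": 1},{"ax": 0,"ay": 0,"dx": 28,"dy": -21,"dz": 0,"az": 0.347,"hand": 1},{"ax": 0,"ay": 0,"dx": 32,"dy": -24,"dz": 0,"az": 0.347,"hand": 1},{"ax": 0,"ay": 0,"dx": 34.6,"dy": -26.2,"dz": 0,"az": 0.347,"hand": 1},{"ax": 0,"ay": 0,"dx": 34.6,"dy": -26.2,"dz": 0,"az": 0.347,"hand": 1}])

```text
clock: 1.1
eef_pos: [482.2, -194.0, 230.9]
tool_rot: [-3.138, -0.001, 0.11]
force: [0.2, -0.0, -0.2]
width: -0.2
gripper_force: 0.0
```

Emit:
send_rows(series=[{"ax": 0,"ay": 0,"az": 0,"dx": 0.1,"dy": -4.5,"dz": 0,"hand": 1},{"ax": 0,"ay": 0,"az": 0,"dx": 0.2,"dy": -9,"dz": 0,"hand": 1},{"ax": 0,"ay": 0,"az": 0,"dx": 0.3,"dy": -13.5,"dz": 0,"hand": 1},{"ax": 0,"ay": 0,"az": 0,"dx": 0.4,"dy": -18,"dz": 0,"hand": 1},{"ax": 0,"ay": 0,"az": 0,"dx": 0.5,"dy": -22.5,"dz": 0,"hand": 1},{"ax": 0,"ay": 0,"az": 0,"dx": 0.6,"dy": -27,"dz": 0,"hand": 1},{"ax": 0,"ay": 0,"az": 0,"dx": 0.7,"dy": -31.5,"dz": 0,"hand": 1},{"ax": 0,"ay": 0,"az": 0,"dx": 0.7,"dy": -35,"dz": 0,"hand": 1},{"ax": 0,"ay": 0,"az": 0,"dx": 0.7,"dy": -37,"dz": 0,"hand": 1},{"ax": 0,"ay": 0,"az": 0,"dx": 0.7,"dy": -37,"dz": 0,"hand": 1}])

```text
clock: 2.1
eef_pos: [449.4, 171.1, 231.1]
tool_rot: [-3.141, 0.0, 0.105]
force: [0.3, -0.2, 0.0]
width: -0.0
gripper_force: 0.0
```

Emit:
send_rows(series=[{"ax": 0,"ay": 0,"az": 0,"dx": 0.3,"dy": 0,"dz": 4,"hand": 1},{"ax": 0,"ay": 0,"az": 0,"dx": 0.3,"dy": 0,"dz": 8,"hand": 1},{"ax": 0,"ay": 0,"az": 0,"dx": 0.3,"dy": 0,"dz": 11,"hand": 1},{"ax": 0,"ay": 0,"az": 0,"dx": 0.3,"dy": 0,"dz": 13.5,"hand": 1},{"ax": 0,"ay": 0,"az": 0,"dx": 0.3,"dy": 0,"dz": 14.7,"hand": 1},{"ax": 0,"ay": 0,"az": 0,"dx": 0.3,"dy": 0,"dz": 14.7,"hand": 1},{"ax": 0,"ay": 0,"az": 0,"dx": 0.3,"dy": 0,"dz": 14.7,"hand": 1}])

```text
clock: 2.8
eef_pos: [453.5, 168.1, 84.9]
tool_rot: [3.141, -0.001, 0.099]
force: [0.6, 1.3, 1.3]
width: -0.0
gripper_force: 0.0
```

Run:
```python
from cell import *
import cv2
a=get_image("scene")["pixels"][150:270,170:350,::-1]
cv2.imwrite("pics/s1.png",cv2.resize(a,None,fx=4,fy=4,interpolation=2))
```

```text
(no output)
```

View pics/s1.png

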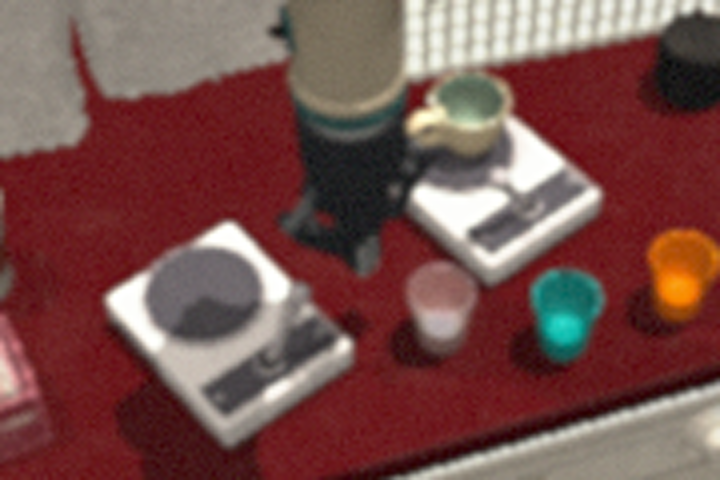

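The tool tip (365,265 in the crop) is to the right of the empty warmer's knob (297,295), with nothing in between. I'll push along +y.

Emit:
send_rows(series=[{"ax": 0,"ay": 0,"az": 0,"dx": 0,"dy": -1.2,"dz": 0,"hand": 1},{"ax": 0,"ay": 0,"az": 0,"dx": 0,"dy": -2.4,"dz": 0,"hand": 1},{"ax": 0,"ay": 0,"az": 0,"dx": 0,"dy": -3.2,"dz": 0,"hand": 1},{"ax": 0,"ay": 0,"az": 0,"dx": 0,"dy": -4,"dz": 0,"hand": 1},{"ax": 0,"ay": 0,"az": 0,"dx": 0,"dy": -4.8,"dz": 0,"hand": 1},{"ax": 0,"ay": 0,"az": 0,"dx": 0,"dy": -5.5,"dz": 0,"hand": 1},{"ax": 0,"ay": 0,"az": 0,"dx": 0,"dy": -6.2,"dz": 0,"hand": 1},{"ax": 0,"ay": 0,"az": 0,"dx": 0,"dy": -6.8,"dz": 0,"hand": 1},{"ax": 0,"ay": 0,"az": 0,"dx": 0,"dy": -7.4,"dz": 0,"hand": 1},{"ax": 0,"ay": 0,"az": 0,"dx": 0,"dy": -7.4,"dz": 0,"hand": 1}])

```text
clock: 3.85
eef_pos: [445.2, 243.9, 84.2]
tool_rot: [-3.141, -0.0, 0.102]
force: [0.1, -0.7, 0.7]
width: 0.2
gripper_force: 0.0
```

Run:
```python
from cell import *
import cv2
a=get_image("scene")["pixels"][150:270,170:350,::-1]
cv2.imwrite("pics/s2.png",cv2.resize(a,None,fx=4,fy=4,interpolation=2))
```

```text
(no output)
```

View pics/s2.png

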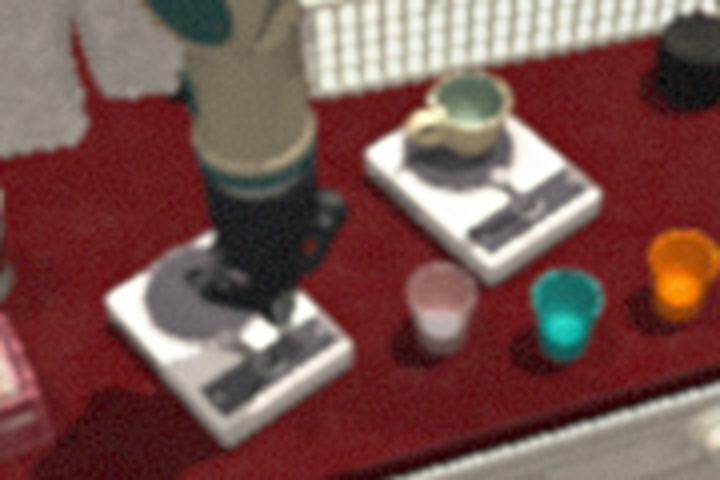

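Emit:
send_rows(series=[{"ax": 0,"ay": 0,"az": 0,"dx": 0,"dy": 2,"dz": 0,"hand": 1},{"ax": 0,"ay": 0,"az": 0,"dx": 0,"dy": 5,"dz": -1,"hand": 1},{"ax": 0,"ay": 0,"az": 0,"dx": -0.3,"dy": 9,"dz": -1,"hand": 1},{"ax": 0,"ay": 0,"az": 0,"dx": -0.6,"dy": 13,"dz": -1,"hand": 1},{"ax": 0,"ay": 0,"az": 0,"dx": -0.6,"dy": 15,"dz": -0.5,"hand": 1},{"ax": 0,"ay": 0,"az": 0,"dx": -0.6,"dy": 15.3,"dz": 0,"hand": 1},{"ax": 0,"ay": 0,"az": 0,"dx": -0.6,"dy": 15.3,"dz": 0,"hand": 1}])

```text
clock: 4.6
eef_pos: [454.5, 89.2, 83.8]
tool_rot: [-3.141, 0.001, 0.098]
force: [0.2, 0.5, -0.2]
width: 0.0
gripper_force: 0.0
```

Run:
```python
from cell import *
import cv2
from h import proj
a=get_image("scene")["pixels"][150:270,170:350,::-1]
cv2.imwrite("pics/s3.png",cv2.resize(a,None,fx=4,fy=4,interpolation=2))
for X in [(444,284,93),(451,222,93),(459,38,93)]: print((proj("scene",X)-[170,150])*4)
```

```text
[229.22820658 339.84833875]
[298.93085446 294.30061099]
[499.75069683 179.68532149]
```

View pics/s3.png

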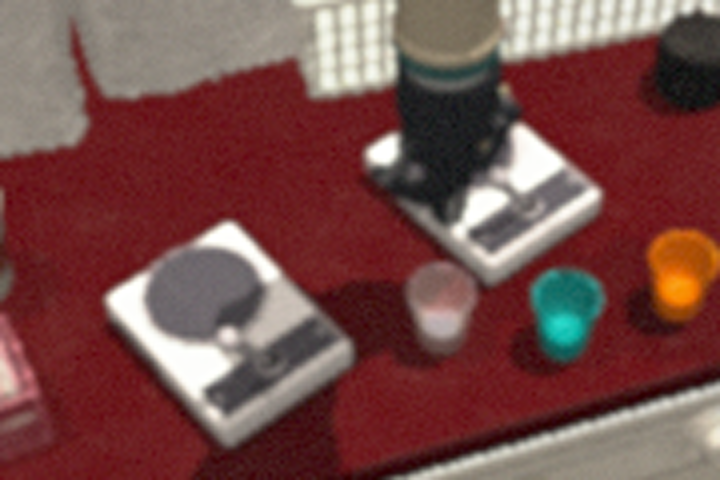

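The empty warmer's knob is now at (229,337), which matches the predicted off position (229,340). The tool is to the left of the mug warmer's knob (500,178). Next I push toward −y.

Emit:
send_rows(series=[{"ax": 0,"ay": 0,"az": 0,"dx": 0,"dy": 1.2,"dz": 0,"hand": 1},{"ax": 0,"ay": 0,"az": 0,"dx": 0,"dy": 2.4,"dz": 0,"hand": 1},{"ax": 0,"ay": 0,"az": 0,"dx": 0,"dy": 3.2,"dz": 0,"hand": 1},{"ax": 0,"ay": 0,"az": 0,"dx": 0,"dy": 4,"dz": 0,"hand": 1},{"ax": 0,"ay": 0,"az": 0,"dx": 0,"dy": 4.8,"dz": 0,"hand": 1},{"ax": 0,"ay": 0,"az": 0,"dx": 0,"dy": 5.5,"dz": 0,"hand": 1},{"ax": 0,"ay": 0,"az": 0,"dx": 0,"dy": 6.2,"dz": 0,"hand": 1},{"ax": 0,"ay": 0,"az": 0,"dx": 0,"dy": 6.8,"dz": 0,"hand": 1},{"ax": 0,"ay": 0,"az": 0,"dx": 0,"dy": 7.4,"dz": 0,"hand": 1},{"ax": 0,"ay": 0,"az": 0,"dx": 0,"dy": 7.4,"dz": 0,"hand": 1}])

```text
clock: 5.65
eef_pos: [462.1, 14.6, 84.2]
tool_rot: [3.141, 0.0, 0.098]
force: [-0.3, -0.8, -0.2]
width: 0.3
gripper_force: 0.0
```

Emit:
send_rows(series=[{"ax": 0,"ay": 0,"az": 0,"dx": 0,"dy": -2,"dz": 0,"hand": 1},{"ax": 0,"ay": 0,"az": 0,"dx": 0,"dy": -5,"dz": 0,"hand": 1},{"ax": 0,"ay": 0,"az": 0,"dx": 0,"dy": -8,"dz": -2,"hand": 1},{"ax": 0,"ay": 0,"az": 0,"dx": 0,"dy": -10,"dz": -6,"hand": 1},{"ax": 0,"ay": 0,"az": 0,"dx": 0,"dy": -12,"dz": -10,"hand": 1},{"ax": 0,"ay": 0,"az": 0,"dx": 0,"dy": -12,"dz": -12,"hand": 1},{"ax": 0,"ay": 0,"az": 0,"dx": 0,"dy": -12,"dz": -12,"hand": 1},{"ax": 0,"ay": 0,"az": 0,"dx": 0,"dy": -12,"dz": -12,"hand": 1}])

```text
clock: 6.45
eef_pos: [449.8, 135.3, 204.2]
tool_rot: [3.142, -0.0, 0.1]
force: [-0.6, 0.6, 0.4]
width: 0.2
gripper_force: 0.0
```

Run:
```python
from cell import *
import cv2
from h import proj
a=get_image("scene")["pixels"][150:270,170:350,::-1]
cv2.imwrite("pics/s4.png",cv2.resize(a,None,fx=4,fy=4,interpolation=2))
for X in [(444,284,93),(463,-23,93),(459,38,93)]: print((proj("scene",X)-[170,150])*4)
```

```text
[229.22820658 339.84833875]
[560.81000305 143.18753835]
[499.75069683 179.68532149]
```

View pics/s4.png

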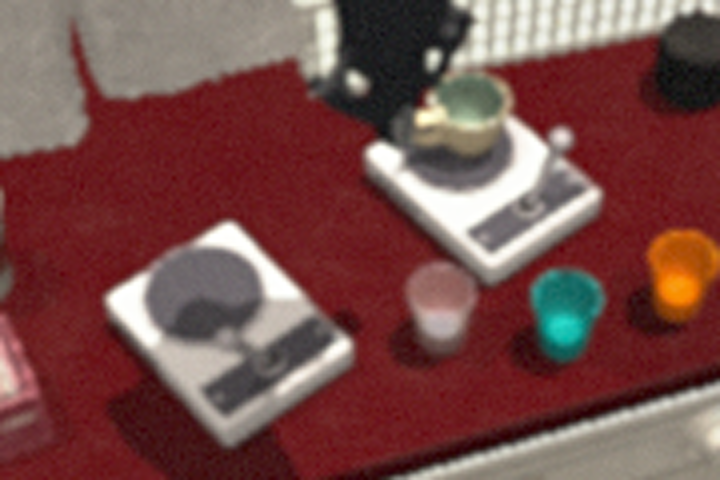

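The mug warmer's knob is at (560,140), which is on. The empty warmer's knob is at (229,337), which is off. The mug and glass haven't moved, and the arm is clear.

```bash
python3 -c "
from cell import *
print(finish_job())"
```

```text
the job is handed in; nothing more can be done
None
```

The empty warmer was switched off first and then the mug's warmer on, both confirmed in the camera picture; the mug and glass look unmoved, the arm stayed well clear of the lids and sachet box, and the job is handed in (no verdict was returned).

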